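# Change over the sorting boxes

## Robot

A 6-joint arm with a two-finger parallel gripper is mounted at the origin on the work surface. World frame = base frame: x ahead of the robot, y to its left, z up, the work surface at z = 0. Lengths are in mm, angles in rad, forces in N, time in s.
With the tool pointing down it reaches from about 350 to 1000 mm from the base axis. Payload 7.1 kg.
Tool frame: the origin (TCP) lies at the very end of the fingers, on their centre line; the grasp point (between the pads) lies 19 mm behind it; z points along the fingers, y is the line along which they close (so a half turn about z gives the same grasp; the last joint's range is limited). The gripper opens to 85 mm and grips with 20 to 120 N. Pads are 22 mm wide; open, the fingers measure 114 mm over their backs; the gripper's body (76 mm by 85 mm) begins 54 mm behind the grasp point. The pads swing forward as they close: fully open they stand 13 mm farther back than shut.
Start: joints at [1.216, 0.423, 1.63, -0, 1.089, -0.019], TCP at [205.921, 590.086, 199.119] pointing down, gripper open.
Joint ranges: [-3, 3], [-0.9, 2.11], [0.09, 2.58], [-1.31, 4.45], [0.11, 2.69], [-2.54, 2.54]. Speed limits (rad/s): [2.39, 2.39, 3.01, 3.14, 3.14, 3.14].

## Interface

Orientations are given as a unit quaternion [w, x, y, z].
In Python, from plant import * gives the robot as it stands. The module is installed in compiled form; this text tells all that it offers.
- The arm moves only by the tool play_rows, never from a script. Its argument "steps" is a list of rows, each a list of 5 numbers: the shift along the tool's x, y, z in mm, then the turn about the tool's z in rad, then the opening, from 0 (shut) to 1 (fully open). A call has 1 to 20 rows; each row is the pose to reach, as a shift and turn from the pose commanded when the call began, along the tool's axes at that moment; what a row does not reach only later rows make up. A row lasts 1/10 s, in which the tool goes at most 50 mm and 8.59 degrees, less where a joint would pass 70% of its speed; a pose out of reach is approached as far as the arm can. A call with a gripper value outside its range is refused whole. The fingers move at their own pace and stop on an object; "grip_force" is the grip in N (left out, the last holds). Time passes only in rows, so rows that repeat a pose let the fingers close. It gives the time, the measured TCP pose, the force, the opening and the grip force at its end, in the units of the state.
- state(): the state, without advancing time (a new reading comes with each control period).
- camera(name): name is "side" or "top"; returns a dict with "pixels" (384x512x3 uint8, blue, green, red), "z_map" (384x512 float32, mm along the optical axis (not along the pixel's ray), 0 where there is no reading), "vertical_fov" (degrees; the focal length in pixels is half the picture's height over the tangent of half this angle, whatever the lens; pixels are square), "cx", "cy" (the principal point, pixels), "camera_from_world" (4x4, takes a point from world to camera coordinates). Camera axes: x right, y up, looking along -z (the intrinsics and any distortion apply to the point x, -y, -z); pixel columns grow to the right and rows downward; lengths in mm; the calibration is good to about 2 mm. A picture is of the moment at which its call begins.
- job_done(): hands the job in; it is judged then, once.
The state is a dict: "t": time; "joint_positions": joint angles; "joint_vel": joint speeds; "effort": joint torques, N m; "tool_pos": TCP position; "ee_rot": TCP orientation; "contact_force": force on the tool from outside, world axes, zero at the start; "moment": the same for the moment, N m; "grip_width": finger opening in mm; "finger_force": force on a finger pad.
Only numpy, scipy, OpenCV 4.12 (cv2) and the standard library are available. Lean on these libraries where they do the work, as an engineer would, in place of code of your own. Each camera call takes 0.05 s, during which the arm holds its last target. There are 200 camera calls.

## Task

The box with the blue lid is full and the one with the green lid is empty. Working with the fingers only, first push the blue lid over so that it ends fully shut, then flip the green lid up by its tab and past upright so that it rests back on its stop and stays open by itself. Do not pick anything up, and leave the cans, cups and other things on the table where they are.

Things in the scene. Friction and masses are not known exactly. Their poses are not given: they have to be found in the camera images.
- blue_box: grey box with the blue lid, fixed to the table, full of white snack cups that stay below the rim: 120 mm deep (its x), 140 mm wide (its y), 100 mm high without the lid. Origin: centre of its underside, on the table. Its x axis points from its front wall (towards the robot) to its rear wall, which carries the hinge; z is up. The two boxes change places and are turned up to 0.4 rad either way.
- blue_lid (a joint): angle of the blue lid in rad: 0 shut (level), grows as it swings up and back, 1.57 upright, 1.85 its stop, leaning back. Starts open, leaning back on its stop. The hinge is almost free with light damping, no spring: below upright the lid (about 0.22 kg) falls shut by itself, in about 1 s, beyond it falls back on the stop and stays.
- blue_hinge (a point): middle of the blue lid's hinge line, on the box's rear rim: 60 mm behind the box's centre, 100 mm above the table. The axes are the lid's: at 0 rad its x points rearwards and z up. The lid is a plate 8 mm thick, its underside on the hinge line; it covers the whole box, and at the middle of its front edge a tab 36 mm wide juts 30 mm beyond the front wall, free underneath.
- blue_tab (a point): middle of the outer edge of the blue lid's tab, on its underside, 150 mm from the hinge line
- green_box: grey box with the green lid, fixed to the table, empty: 120 mm deep (its x), 140 mm wide (its y), 100 mm high without the lid. Origin: centre of its underside, on the table. Its x axis points from its front wall (towards the robot) to its rear wall, which carries the hinge; z is up. The two boxes change places and are turned up to 0.4 rad either way.
- green_lid (a joint): angle of the green lid in rad: 0 shut (level), grows as it swings up and back, 1.57 upright, 1.85 its stop, leaning back. Starts shut. The hinge is almost free with light damping, no spring: below upright the lid (about 0.22 kg) falls shut by itself, in about 1 s, beyond it falls back on the stop and stays.
- green_hinge (a point): middle of the green lid's hinge line, on the box's rear rim: 60 mm behind the box's centre, 100 mm above the table. The axes are the lid's: at 0 rad its x points rearwards and z up. The lid is a plate 8 mm thick, its underside on the hinge line; it covers the whole box, and at the middle of its front edge a tab 36 mm wide juts 30 mm beyond the front wall, free underneath.
- green_tab (a point): middle of the outer edge of the green lid's tab, on its underside, 150 mm from the hinge line
- tuna_tin: flat yellow tin, 80 mm across, 35 mm high, between the two boxes towards the robot; loose, to be left alone. Origin: centre of its underside.
- fruit_tin: flat orange tin, 80 mm across, 35 mm high, behind the boxes; loose, to be left alone. Origin: centre of its underside.
- red_can: red food can, 66 mm across, 100 mm high, to the left; loose, to be left alone. Origin: centre of its underside.
- bean_can: blue food can, 72 mm across, 110 mm high, to the right; loose, to be left alone. Origin: centre of its underside.
- jar: glass jar with a yellow cap, 66 mm across, 110 mm high, to the right; loose, to be left alone. Origin: centre of its underside.
- pudding_cup: white pudding cup, 72 mm across, 60 mm high, to the left; loose, to be left alone. Origin: centre of its underside.
- marker: black marker pen with a red cap, 130 mm long, 18 mm thick, lying behind the boxes, to the left; loose, to be left alone. Origin: centre of its underside.

How it is judged (in metres and radians):
On the way, in this order (a step that is already met when the one before it is completed fails the run):
1. the blue lid is shut while the green lid has not yet been opened (value of joint blue_lid below 0.04 rad and value of joint green_lid below 0.3 rad), for 0.2 s.
2. the green lid is back on its stop, the blue lid still shut (value of joint green_lid above 1.78 rad and value of joint blue_lid below 0.04 rad), for 0.2 s.
At the end, for the whole second after the job is handed in: The blue lid is shut (below 0.04 rad), the green lid leans back on its stop (above 1.78 rad), both at rest, and every loose thing is within 30 mm of where it stood (all of step 2 and velocity of joint blue_lid between -0.05 and 0.05 rad/s and velocity of joint green_lid between -0.05 and 0.05 rad/s and distance of each of tuna_tin, fruit_tin, red_can, bean_can, jar, pudding_cup, marker from where it was at the start of the episode below 0.03 m); the robot touches nothing.
It fails at once if a loose thing is lifted, knocked over or moved more than 30 mm (distance of any of tuna_tin, fruit_tin, red_can, bean_can, jar, pudding_cup, marker from where it was at the start of the episode above 0.03 m).
It fails at once if a box or its lid is pushed hard (over 8 N) with the arm or the gripper's body instead of the fingers (contact force between the arm and blue_box above 8 N or contact force between the arm and green_box above 8 N).
It also fails if it takes over 58 s, if anything falls off the work surface, if the arm or the gripper's body presses on something with over 40 N, if the wrist force passes 120 N, or if a joint passes its speed limit or range.

## Working session

There is one attempt and no reset: what is moved stays moved. The work goes in short steps, Python scripts to look and compute and a tool call to move; the robot and the scene stay as the last step left them, time stands still between calls to the robot, and variables do not carry over. Pictures are saved under pics/ and viewed, at most 10 in all, crops included, and the job is handed in when it is done.

Besides the shell and the picture viewer there is one more tool, called after "Call:" by a JSON object that holds its "op" and its "data". play_rows: Moves the arm, as the interface text tells. Its arguments: {"type":"object","properties":{"steps":{"type":"array","items":{"type":"array","items":{"type":"number"}}},"grip_force":{"type":"number"}},"required":["steps"]}

```bash
mkdir -p pics
cat > h.py <<'E'
from plant import *
import numpy as np, cv2
def shot(n):
    c=camera(n); p=c["pixels"]; d=c["z_map"]; H,W=d.shape
    f=H/2/np.tan(np.radians(c["vertical_fov"])/2)
    u,v=np.meshgrid(np.arange(W),np.arange(H))
    P=np.stack([(u-c["cx"])/f*d,-(v-c["cy"])/f*d,-d],-1)
    M=np.linalg.inv(c["camera_from_world"])
    return np.ascontiguousarray(p),P@M[:3,:3].T+M[:3,3],d,c
E
python3 - <<'E'
from h import *
s=state();print(s)
for n in("top","side"):
    p,X,d,c=shot(n);cv2.imwrite(f"pics/{n}0.png",p);np.savez(f"{n}0.npz",p=p,X=X,d=d)
    print(n,[k for k in c],c["vertical_fov"],c["cx"],c["cy"],np.linalg.inv(c["camera_from_world"]).round(2).tolist(),(d==0).mean())
E
```

```text
{'t': 0.0, 'joint_positions': array([ 1.21598769e+00,  4.23884356e-01,  1.63071193e+00,  6.38041774e-06,
        1.08859089e+00, -1.90104269e-02]), 'joint_vel': array([-0.00017143, -0.00024658,  0.00062412, -0.00012024, -0.00177701,
        0.00020829]), 'effort': array([ 3.13552569e-03, -5.57355917e+01, -2.81753701e+01,  1.13643177e-04,
        7.22168232e-03, -1.10636049e-05]), 'tool_pos': array([205.7194322 , 589.52569334, 198.30994583]), 'ee_rot': array([-1.50925387e-04,  1.67112774e-01,  9.85937465e-01, -7.82849135e-04]), 'contact_force': array([ 0.29810944,  0.24026855, -0.38543809]), 'moment': array([ 0.01898922,  0.02645446, -0.01489272]), 'finger_force': 0.0, 'grip_width': 85.05996066729023}
top ['pixels', 'z_map', 'vertical_fov', 'cx', 'cy', 'camera_from_world'] 52.963237830372364 253.36972155739994 188.81805276241084 [[-0.01, 0.99, -0.13, 428.95], [-1.0, -0.01, 0.0, -11.14], [-0.0, 0.13, 0.99, 1181.24], [0.0, 0.0, 0.0, 1.0]] 0.004119873046875
side ['pixels', 'z_map', 'vertical_fov', 'cx', 'cy', 'camera_from_world'] 53.435261659961135 248.46575191742374 193.60612582479496 [[0.92, 0.26, -0.29, 194.48], [-0.39, 0.58, -0.71, -928.43], [-0.02, 0.77, 0.64, 939.19], [0.0, 0.0, 0.0, 1.0]] 0.0040740966796875
```

View pics/top0.png

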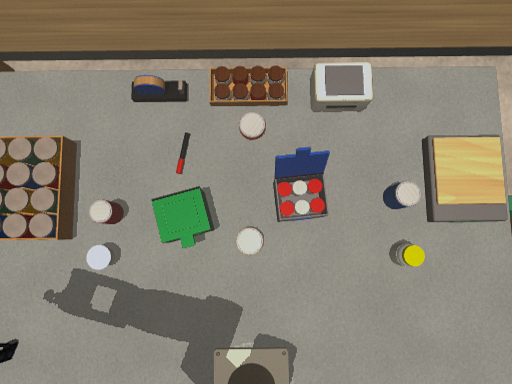

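View pics/side0.png

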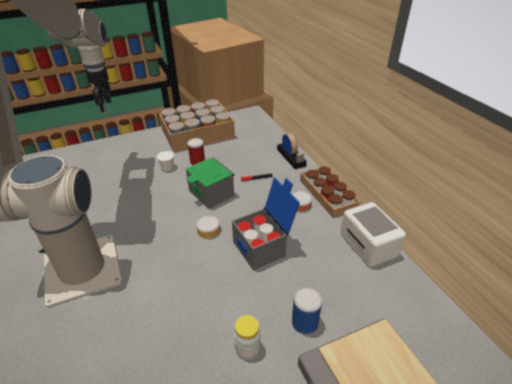

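The top view shows the green lid (182,215) shut with its tab towards the robot at (188,240). The blue box (300,198) is open with its lid leaning back at (302,163), and the tuna tin sits between them at (250,241). Next I measure both boxes.

```bash
cat > m.py <<'E'
from h import *
def mask(p,col):
    hsv=cv2.cvtColor(p,cv2.COLOR_BGR2HSV); lo,hi={"g":((50,120,50),(75,255,255)),"b":((108,150,40),(128,255,255))}[col]
    return cv2.inRange(hsv,lo,hi)>0
def sel(X,m,z0,z1): return X[m&(X[...,2]>z0)&(X[...,2]<z1)&(X[...,0]>300)&(X[...,0]<900)&(abs(X[...,1])<400)]
E
python3 - <<'E'
from m import *
for n in("top","side"):
    z=np.load(n+"0.npz");p,X=z["p"],z["X"]
    g=sel(X,mask(p,"g"),90,125); print(n,"green",len(g),g.mean(0).round(1),np.median(g[:,2]),g.min(0).round(),g.max(0).round())
    (c,sz,a)=cv2.minAreaRect(g[:,:2].astype(np.float32)); print(" rect",c,sz,a)
    b=sel(X,mask(p,"b"),60,320)
    print(n,"blue",len(b),b.mean(0).round(1),b.min(0).round(),b.max(0).round())
    b=b[b[:,2]>105]; q=b-b.mean(0);U,S,V=np.linalg.svd(q,full_matrices=False);print(" sv",(S/len(b)**.5).round(1),V.round(3).tolist(), "proj ext",(q@V.T).min(0).round(),(q@V.T).max(0).round())
    # box rims: depth near z=100
    for nm,(x0,x1,y0,y1) in {"boxB":(380,560,-250,-40)}.items():
        m=(abs(X[...,2]-100)<4)&(X[...,0]>x0)&(X[...,0]<x1+100)&(X[...,1]>y0)&(X[...,1]<y1)
        r=X[m]; print(nm,len(r),r.min(0).round(),r.max(0).round()); print(cv2.minAreaRect(r[:,:2].astype(np.float32)))
    # tuna etc: heights in regions
    for zc,nm in((35,"tins"),(100,"c100"),(110,"c110"),(60,"cup")):
        m=((abs(X[...,2]-zc)<4)&(X[...,0]>250)&(X[...,0]<900)&(abs(X[...,1])<600)).astype(np.uint8)
        k,l,st,ce=cv2.connectedComponentsWithStats(m)
        for i in range(1,k):
            if st[i,4]>150: print("  ",nm,st[i,4],X[l==i].mean(0).round().tolist(),ce[i].round())
E
```

```text
top green 2262 [489.8 189.7 108.5] 108.56977945313952 [406. 109.  90.] [569. 272. 116.]
 rect (480.7362365722656, 187.03594970703125) (148.32675170898438, 138.9561309814453) 15.14181900024414
top blue 294 [ 646.3 -121.1  191.3] [ 484. -207.   61.] [878. 320. 246.]
 sv [42.2 32.8  1.3] [[-0.056, -0.889, -0.454], [-0.294, 0.45, -0.843], [-0.954, -0.086, 0.286]] proj ext [-74. -46.  -5.] [ 89. 114.   3.]
boxB 260 [ 480. -222.   96.] [611. -74. 104.]
((545.5098876953125, -147.63385009765625), (122.86166381835938, 140.2270050048828), 5.1108503341674805)
   tins 472 [774.0, -10.0, 35.0] [252. 124.]
   tins 532 [421.0, 2.0, 35.0] [249. 240.]
   c100 419 [510.0, 418.0, 100.0] [100. 210.]
   c110 1172 [862.0, -277.0, 110.0] [344.  86.]
   c110 154 [616.0, 577.0, 108.0] [ 44. 173.]
   c110 481 [548.0, -445.0, 109.0] [408. 193.]
   c110 2023 [490.0, 190.0, 109.0] [181. 216.]
   c110 171 [471.0, 577.0, 107.0] [ 41. 225.]
   c110 316 [376.0, -451.0, 109.0] [414. 255.]
   cup 943 [620.0, -573.0, 61.0] [443. 170.]
   cup 439 [380.0, 435.0, 60.0] [ 98. 257.]
side green 758 [486.5 179.4 109. ] 108.94
[... 312 characters left out ...]
, 0.279]] proj ext [-73. -70.  -5.] [70. 81.  5.]
boxB 258 [ 477. -226.   96.] [618. -74. 104.]
((545.9943237304688, -148.49697875976562), (129.7007293701172, 143.930908203125), 6.00919246673584)
   tins 155 [855.0, -28.0, 35.0] [322. 195.]
   tins 182 [781.0, -14.0, 35.0] [303. 197.]
   tins 301 [418.0, -3.0, 35.0] [208. 224.]
   c100 257 [547.0, -155.0, 100.0] [261. 228.]
   c100 159 [834.0, -311.0, 100.0] [368. 234.]
   c110 756 [487.0, 184.0, 109.0] [208. 172.]
   c110 806 [859.0, -289.0, 111.0] [371. 224.]
   c110 525 [545.0, -449.0, 110.0] [308. 299.]
   c110 417 [374.0, -454.0, 110.0] [246. 326.]
   cup 457 [661.0, -578.0, 63.0] [373. 335.]
   cup 361 [560.0, -574.0, 63.0] [337. 350.]
```

Call:
{"op": "play_rows", "data": {"steps": [[0,0,-140,0,0],[0,0,-140,0,0],[0,0,-140,0,0],[-715,-516,-140,-0.43,0],[-715,-516,-140,-0.43,0],[-715,-516,-140,-0.43,0],[-715,-516,-140,-0.43,0],[-715,-516,-140,-0.43,0],[-715,-516,-140,-0.43,0],[-715,-516,-140,-0.43,0],[-715,-516,-140,-0.43,0],[-715,-516,-140,-0.43,0],[-715,-516,-140,-0.43,0],[-715,-516,-140,-0.43,0],[-715,-516,-140,-0.43,0],[-715,-516,-140,-0.43,0],[-715,-516,-140,-0.43,0],[-715,-516,-140,-0.43,0],[-715,-516,-140,-0.43,0],[-715,-516,-140,-0.43,0]]}}

```text
t: 2.1
tool_pos: [692.8, -107.6, 338.6]
ee_rot: [-0.0, -0.047, 0.999, 0.0]
contact_force: [0.2, -0.2, 0.8]
grip_width: -0.3
finger_force: 0.0
```

Call:
{"op": "play_rows", "data": {"steps": [[-15,-27,133,0,0],[-15,-27,133,0,0],[-15,-27,133,0,0],[-15,-27,133,0,0],[0,-27,133,0,0],[15,-27,133,0,0],[25,-27,133,0,0],[35,-27,133,0,0],[45,-27,133,0,0],[55,-27,133,0,0],[65,-27,133,0,0],[75,-27,133,0,0],[85,-27,133,0,0],[95,-27,133,0,0],[105,-27,133,0,0],[110,-27,133,0,0],[110,-27,133,0,0],[110,-27,133,0,0],[110,-27,133,0,0],[110,-27,133,0,0]]}}

```text
t: 4.1
tool_pos: [585.5, -143.0, 206.1]
ee_rot: [0.0, -0.047, 0.999, -0.0]
contact_force: [-0.4, -0.6, -1.1]
grip_width: 0.0
finger_force: 0.0
```

Run:
```python
from m import *
s=state();print(s["t"],s["tool_pos"],s["contact_force"])
for n in("top","side"):
    p,X,d,c=shot(n);cv2.imwrite(f"pics/{n}1.png",p)
    b=sel(X,mask(p,"b"),60,320);b=b[(b[:,0]<720)&(b[:,1]<0)]; print(n,len(b),np.percentile(b,[5,50,95],axis=0).round(1).tolist())
cv2.imwrite("pics/s1c.png",cv2.resize(p[80:340,120:400],None,fx=2,fy=2))
```

```text
4.1 [ 585.48731675 -142.9527888   206.07767516] [-0.37922509 -0.59115101 -1.05050877]
top 114 [[542.4, -209.5, 115.2], [569.1, -94.4, 162.4], [596.5, -76.3, 190.8]]
side 312 [[513.9, -216.4, 128.2], [551.1, -168.8, 172.4], [589.9, -106.5, 206.6]]
```

View pics/s1c.png

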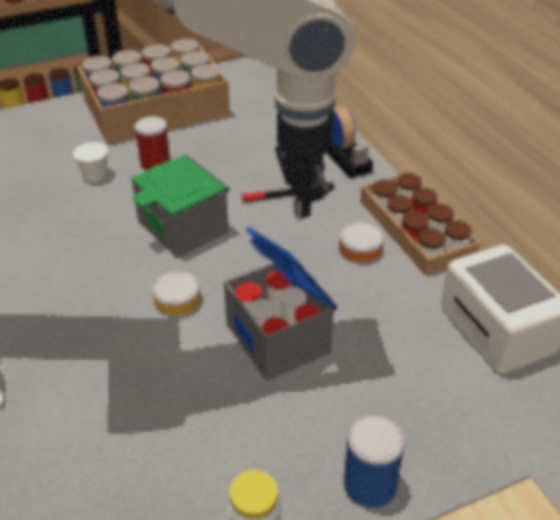

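The picture shows the blue lid at (290,265) in the crop, about half way down and falling freely clear of the fingers. I'll let it shut while I rise and go to the green tab.

Call:
{"op": "play_rows", "data": {"steps": [[0,0,-130,0,0],[0,0,-130,0,0],[0,0,-130,0,0],[0,0,-130,0,0],[0,0,-130,0,0],[139,326,-130,-0.17,1],[139,326,-130,-0.17,1],[139,326,-130,-0.17,1],[139,326,-130,-0.17,1],[139,326,-130,-0.17,1],[139,326,-130,-0.17,1],[139,326,-130,-0.17,1],[139,326,-130,-0.17,1],[139,326,-130,-0.17,1],[139,326,-130,-0.17,1],[139,326,-130,-0.17,1],[139,326,-130,-0.17,1],[139,326,-130,-0.17,1]]}}

```text
t: 6.0
tool_pos: [416.5, 167.7, 335.9]
ee_rot: [-0.0, -0.131, 0.991, -0.0]
contact_force: [-0.3, -0.3, 0.7]
grip_width: 85.4
finger_force: 0.0
```

Run:
```python
from m import *
s=state();print(s["t"],s["tool_pos"],s["ee_rot"],s["grip_width"])
for n in("top","side"):
    p,X,d,c=shot(n);cv2.imwrite(f"pics/{n}2.png",p)
    b=sel(X,mask(p,"b"),90,320);b=b[(b[:,0]<720)&(b[:,1]<0)]
    A=np.c_[b[:,:2]-b[:,:2].mean(0),np.ones(len(b))];co=np.linalg.lstsq(A,b[:,2],rcond=None)[0]
    print(n,len(b),"plane",co.round(3),b[:,2].std().round(2),cv2.minAreaRect(b[:,:2].astype(np.float32)))
    g=sel(X,mask(p,"g"),100,118);print(" g",len(g),cv2.minAreaRect(g[:,:2].astype(np.float32)))
    ex=np.array([np.cos(.262),np.sin(.262)]);ey=np.array([-ex[1],ex[0]]);u=g[:,:2]@ex;v=g[:,:2]@ey
    t=u<u.min()+25; print(" tab u",u.min(),u.max(),"tab v",np.percentile(v[t],[1,99]),"v",np.percentile(v,[1,99]), t.sum())
```

```text
6.0 [416.50978215 167.66880468 335.94992004] [-1.58804103e-04 -1.30828870e-01  9.91404950e-01 -7.54165630e-05] 85.38753909615002
top 2218 plane [4.00000e-03 3.00000e-03 1.08072e+02] 2.18 ((529.3234252929688, -148.36404418945312), (149.1663360595703, 138.587158203125), 5.654717922210693)
 g 1708 ((480.6346435546875, 186.98451232910156), (148.3895263671875, 138.79200744628906), 14.749245643615723)
 tab u 438.52872365734726 587.0907077124888 tab v [39.80383581 72.02128821] v [-12.00325289 115.23124601] 31
side 1286 plane [2.00000e-03 5.00000e-03 1.09005e+02] 1.92 ((527.2635498046875, -152.33804321289062), (148.7550048828125, 139.74818420410156), 4.991771697998047)
 g 750 ((478.4777526855469, 182.68923950195312), (148.03158569335938, 139.82418823242188), 15.653624534606934)
 tab u 435.58438796374776 583.4165159298924 tab v [37.58452898 68.7248848 ] v [-14.97360568 118.28846881] 46
```

The blue lid is shut: its plane is level at z 108. The tool is over the green tab, so I go down and close gently on its sides.

Call:
{"op": "play_rows", "data": {"steps": [[0,1,200,0,1],[0,1,200,0,1],[0,1,200,0,1],[0,1,200,0,1],[0,1,220,0,1],[0,1,235,0,1],[0,1,250,0,1],[0,1,250,0,1],[0,1,250,0,0.3],[0,1,250,0,0.3],[0,1,250,0,0.3],[0,1,250,0,0.3],[0,1,250,0,0.3],[0,1,250,0,0.3],[0,1,250,0,0.3]], "grip_force": 25}}

```text
t: 7.6
tool_pos: [415.8, 169.5, 86.2]
ee_rot: [0.0, -0.132, 0.991, 0.0]
contact_force: [-0.2, 0.6, 0.1]
grip_width: 25.4
finger_force: 0.0
```

Run:
```python
from m import *
p,X,d,c=shot("side");t,Xt,_,_=shot("top")
a=cv2.resize(p[120:240,140:280],None,fx=4,fy=4);b=cv2.resize(t[180:280,130:230],(480,480))
b=cv2.resize(b,None,fx=.5,fy=.5);a=cv2.copyMakeBorder(a,0,0,0,240,0);a[:240,-240:]=b
cv2.imwrite("pics/grip.png",a)
for n,q,Y in(("s",p,X),("t",t,Xt)):
    g=sel(Y,mask(q,"g"),90,200);print(n,len(g),np.percentile(g[:,2],[2,50,98]))
```

```text
s 653 [104.44732541 109.11563797 114.74708942]
t 1450 [104.20238456 108.45610348 112.9080938 ]
```

View pics/grip.png

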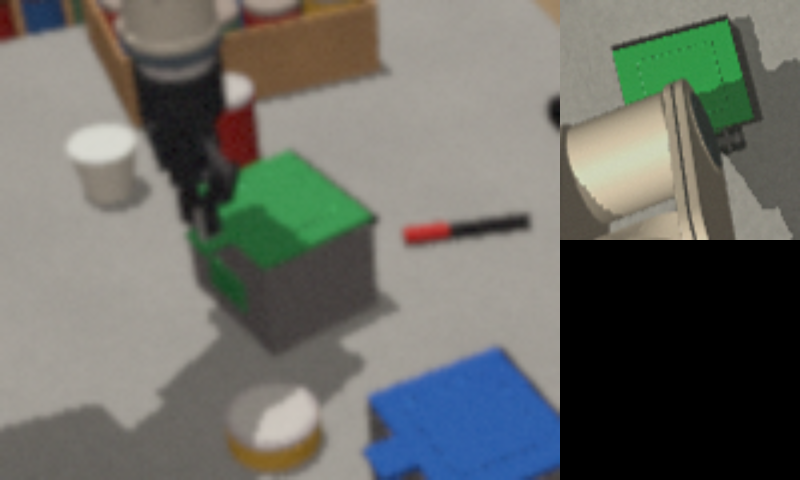

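The picture shows the fingers at (205,205) at the tab, but the reading of 25 mm with no force says they aren't holding its 36 mm width. I'll project the expected points and look closer.

Run:
```python
from m import *
p,X,d,c=shot("side");s=state();print(s["grip_width"],s["finger_force"],s["contact_force"])
H=384;f=H/2/np.tan(np.radians(c["vertical_fov"])/2);C=c["camera_from_world"]
def pj(P):
    q=C[:3,:3]@np.array(P)+C[:3,3];return c["cx"]+f*q[0]/-q[2],c["cy"]-f*q[1]/-q[2]
k=8;u0,v0=165,135;a=cv2.resize(p[v0:v0+70,u0:u0+95],None,fx=k,fy=k,interpolation=cv2.INTER_CUBIC)
def mk(P,col):
    u,v=pj(P);cv2.circle(a,(int((u+.5-u0)*k),int((v+.5-v0)*k)),3,col,-1)
mk(s["tool_pos"],(0,0,255))
ex=np.array([np.cos(.262),np.sin(.262)]);ey=np.array([-ex[1],ex[0]])
for u,v in((437,37),(437,73),(467,37),(467,73)): mk([*(u*ex+v*ey),108],(255,255,255))
cv2.imwrite("pics/z1.png",a)
# dark finger points near tool
r=X[(abs(X[...,0]-416)<60)&(abs(X[...,1]-169)<70)&(X[...,2]>75)&(X[...,2]<170)&(p.max(-1)<80)]
for z in range(80,170,10):
    q=r[abs(r[:,2]-z-5)<5]
    if len(q): print(z,len(q),"u",(q[:,:2]@ex).min().round(),(q[:,:2]@ex).max().round(),"v",(q[:,:2]@ey).min().round(),(q[:,:2]@ey).max().round())
```

```text
25.489886923197563 0.0 [-0.64041293  0.47031583  0.433896  ]
80 38 u 464.0 488.0 v -18.0 112.0
90 31 u 453.0 488.0 v -17.0 44.0
100 14 u 436.0 488.0 v -17.0 50.0
110 2 u 443.0 454.0 v 41.0 71.0
120 14 u 437.0 457.0 v 30.0 70.0
130 18 u 435.0 449.0 v 29.0 73.0
140 20 u 436.0 451.0 v 28.0 73.0
150 14 u 434.0 451.0 v 30.0 74.0
160 17 u 433.0 452.0 v 11.0 91.0
```

View pics/z1.png

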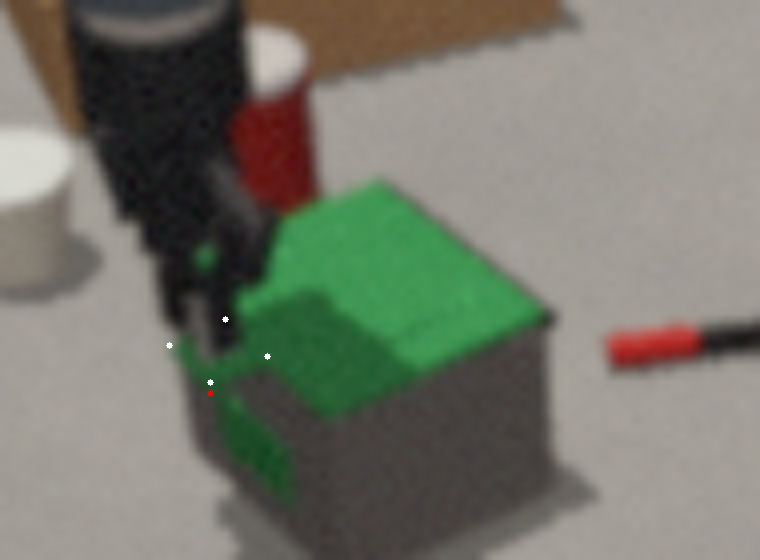

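The fingers seem to end above the tab at (215,355), though the TCP projects lower, to (210,393). I'll open the gripper and measure where the fingertips really are.

Call:
{"op": "play_rows", "data": {"steps": [[0,0,0,0,1],[0,0,0,0,1],[0,0,0,0,1],[0,0,0,0,1],[0,0,0,0,1]]}}

```text
t: 8.25
tool_pos: [415.8, 169.5, 86.1]
ee_rot: [-0.0, -0.132, 0.991, -0.0]
contact_force: [-0.3, 0.4, 0.5]
grip_width: 85.3
finger_force: 0.0
```

Run:
```python
from m import *
p,X,d,c=shot("side");s=state();print(s["grip_width"],s["tool_pos"],s["contact_force"])
H=384;f=H/2/np.tan(np.radians(c["vertical_fov"])/2);C=c["camera_from_world"]
def pj(P):
    q=C[:3,:3]@np.array(P)+C[:3,3];return c["cx"]+f*q[0]/-q[2],c["cy"]-f*q[1]/-q[2]
k=8;u0,v0=165,135;a=cv2.resize(p[v0:v0+70,u0:u0+95],None,fx=k,fy=k,interpolation=cv2.INTER_CUBIC)
def mk(P,col):
    u,v=pj(P);cv2.circle(a,(int((u+.5-u0)*k),int((v+.5-v0)*k)),3,col,-1)
ex=np.array([np.cos(.262),np.sin(.262)]);ey=np.array([-ex[1],ex[0]])
for dv,z in((-42,99),(42,99),(-57,99),(-42,160)): mk([*(446*ex+(54.5+dv)*ey),z],(0,0,255))
cv2.imwrite("pics/z2.png",a)
uu,vv=X[...,:2]@ex,X[...,:2]@ey
m=(abs(uu-446)<16)&(vv>-15)&(vv<125)&(X[...,2]>75)&(X[...,2]<170)&~mask(p,"g")
for z in range(75,170,8):
    q=m&(abs(X[...,2]-z-4)<4)
    if q.any(): print(z,q.sum(),"u",uu[q].min().round(),uu[q].max().round(),"v",np.sort(vv[q]).round()[::max(1,q.sum()//8)])
```

```text
85.77388810976171 [415.80772042 169.45438414  86.11555903] [-0.2432361   0.23117694  1.25643275]
99 11 u 434.0 459.0 v [38. 38. 39. 40. 41. 45. 45. 53. 57. 62. 73.]
107 7 u 435.0 455.0 v [43. 57. 59. 67. 67. 68. 71.]
131 13 u 436.0 454.0 v [  4.   4.   8.   9.  11.  97.  97.  99. 100. 100. 102. 102. 105.]
139 22 u 433.0 457.0 v [ -1.   1.   3.   5.   9.  95.  97.  98.  99. 100. 103.]
147 25 u 434.0 457.0 v [ -3.  -1.   3.   7.  10.  96.  97.  99. 106.]
155 27 u 434.0 453.0 v [ -4.  -0.   1.   5.   9.  97.  98. 100. 102.]
163 11 u 434.0 451.0 v [  1.   4.   6.  96.  97.  99.  99. 101. 102. 103. 105.]
```

View pics/z2.png

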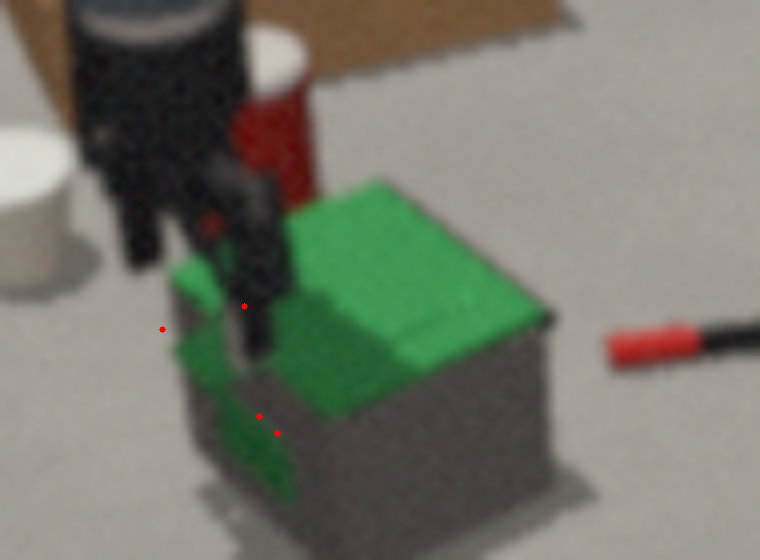

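With the gripper open, the tips (near one at (258,355)) end at z≈131, about 45 mm above the reported TCP instead of 13 mm. So the real fingers sit roughly 30 mm higher than reported. Before going lower I'll measure that and the underside of the gripper body.

Run:
```python
from m import *
ex=np.array([np.cos(.262),np.sin(.262)]);ey=np.array([-ex[1],ex[0]])
Z=[]
for i in range(3):
    p,X,d,c=shot("side");uu,vv=X[...,:2]@ex,X[...,:2]@ey
    a=(abs(uu-446)<16)&(((vv>-8)&(vv<20))|((vv>90)&(vv<115)))&(X[...,2]>112)&(X[...,2]<170)
    Z.append(np.sort(X[a][:,2])[:6].round(1))
print(Z)
m=(abs(vv-54)<60)&(X[...,2]>112)&(X[...,2]<300)&(abs(uu-446)<60)
for z in range(112,300,8):
    q=m&(abs(X[...,2]-z-4)<4)
    if q.any(): print(z,q.sum(),"u",np.percentile(uu[q],[3,97]).round(),"v",np.percentile(vv[q],[3,97]).round())
```

```text
[array([132.3, 132.6, 133.8, 134. , 135.1, 135.3]), array([132.4, 134.6, 134.6, 135.1, 135.3, 135.5]), array([131.5, 132.5, 132.6, 133.7, 134.6, 135. ])]
112 6 u [441. 502.] v [16. 60.]
128 9 u [436. 454.] v [  7. 102.]
136 19 u [434. 454.] v [ -0. 102.]
144 23 u [435. 456.] v [ -3. 104.]
152 24 u [434. 453.] v [ -1. 102.]
160 19 u [435. 451.] v [ -2. 103.]
168 12 u [433. 448.] v [ -0. 103.]
176 14 u [432. 452.] v [  1. 110.]
184 15 u [430. 455.] v [-2. 90.]
192 25 u [428. 441.] v [13. 91.]
200 17 u [428. 442.] v [ 8. 89.]
208 21 u [427. 440.] v [-5. 73.]
216 29 u [425. 440.] v [14. 70.]
224 26 u [427. 451.] v [ 1. 64.]
232 31 u [433. 453.] v [-4. 40.]
240 16 u [416. 460.] v [16. 39.]
248 45 u [409. 468.] v [17. 55.]
256 48 u [408. 475.] v [17. 63.]
264 51 u [409. 467.] v [17. 60.]
272 38 u [409. 470.] v [18. 62.]
280 48 u [409. 471.] v [16. 58.]
288 88 u [409. 473.] v [18. 68.]
296 12 u [418. 456.] v [23. 47.]
```

The hand really sits about 32 mm higher than reported, body included, since both offsets match. I go down 32 mm more and close.

Call:
{"op": "play_rows", "data": {"steps": [[0,0,10,0,1],[0,0,20,0,1],[0,0,30,0,1],[0,0,33,0,1],[0,0,33,0,1],[0,0,33,0,0.3],[0,0,33,0,0.3],[0,0,33,0,0.3],[0,0,33,0,0.3],[0,0,33,0,0.3],[0,0,33,0,0.3],[0,0,33,0,0.3]], "grip_force": 25}}

```text
t: 9.65
tool_pos: [416.0, 169.7, 53.5]
ee_rot: [0.0, -0.132, 0.991, 0.0]
contact_force: [-1.0, 1.1, 6.3]
grip_width: 35.5
finger_force: 28.1
```

Now it holds the tab (35.5 mm, 28 N). First half of the arc:

Call:
{"op": "play_rows", "data": {"steps": [[-1,0,-14,0,0.3],[-4,0,-28,0,0.3],[-7,0,-41,0,0.3],[-13,0,-54,0,0.3],[-19,0,-67,0,0.3],[-27,0,-78,0,0.3],[-35,0,-89,0,0.3],[-45,0,-99,0,0.3],[-45,0,-99,0,0.3]]}}

```text
t: 10.55
tool_pos: [459.9, 181.4, 153.0]
ee_rot: [0.0, -0.132, 0.991, 0.0]
contact_force: [-4.7, 0.2, 2.3]
grip_width: 35.2
finger_force: 28.3
```

Run:
```python
from m import *
p,X,d,c=shot("side");s=state();print(s["grip_width"],s["tool_pos"],s["contact_force"],s["finger_force"])
cv2.imwrite("pics/mid.png",cv2.resize(p[90:230,130:290],None,fx=4,fy=4))
g=sel(X,mask(p,"g"),100,300);q=g-g.mean(0);V=np.linalg.svd(q,full_matrices=False)[2][2];print(V,np.arccos(abs(V[2])),np.percentile(g[:,2],[2,98]))
```

```text
35.51395432065487 [459.18179836 181.17434288 152.34922664] [-3.86803214 -0.47384156  3.07589928] 28.391723334789276
[0.67660335 0.13738249 0.72341825] 0.762055722982924 [125.8434077  212.04876281]
```

View pics/mid.png

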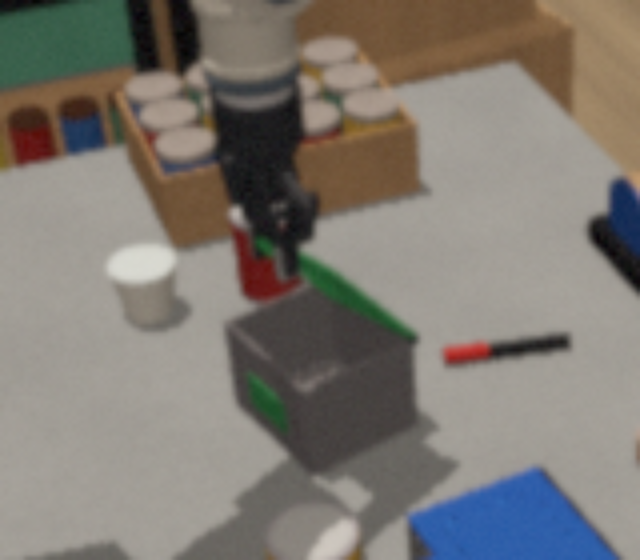

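The lid is held by the tab at (275,250) and stands at about 0.78 rad. I continue past upright, release, and rise.

Call:
{"op": "play_rows", "data": {"steps": [[-11,0,-9,0,0.3],[-23,0,-17,0,0.3],[-35,0,-24,0,0.3],[-48,0,-29,0,0.3],[-61,0,-33,0,0.3],[-75,0,-36,0,0.3],[-89,0,-37,0,0.3],[-103,0,-37,0,0.3],[-117,0,-35,0,0.3],[-124,0,-34,0,0.3],[-124,0,-34,0,0.3],[-124,0,-34,0,0.3]]}}

```text
t: 11.8
tool_pos: [579.6, 213.4, 186.5]
ee_rot: [0.001, -0.132, 0.991, -0.0]
contact_force: [1.5, -3.0, 2.3]
grip_width: 35.4
finger_force: 30.1
```

```bash
cat > ang.py <<'E'
from m import *
s=state();print(s["t"],s["grip_width"],s["tool_pos"],s["contact_force"],s["finger_force"])
for n in("side","top"):
    p,X,d,c=shot(n);cv2.imwrite(f"pics/e_{n}_{s['t']:.2f}.png",p)
    g=sel(X,mask(p,"g"),105,300);g=g[g[:,0]>520];V=np.linalg.svd(g-g.mean(0),full_matrices=False)[2][2];print(n,len(g),V.round(3),"ang",np.arccos(V[2]*np.sign(V[0])))
E
python3 ang.py
```

```text
11.8 35.40602055644489 [579.63917614 213.35020606 186.50726373] [ 1.47071976 -3.01163506  2.26157713] 30.131855607032776
side 637 [-0.957 -0.252  0.143] ang 1.7144542588430949
top 123 [-0.959 -0.234  0.163] ang 1.7345851023808951
```

The lid is at 1.72 rad, past upright. Release, rise, and move aside.

Call:
{"op": "play_rows", "data": {"steps": [[0,0,0,0,0.9],[0,0,0,0,0.9],[0,0,0,0,0.9],[0,0,0,0,0.9],[0,0,0,0,0.9],[0,0,-30,0,0.9],[0,0,-60,0,0.9],[0,0,-110,0,0.9],[0,0,-150,0,0.9],[0,0,-150,0,0.9],[120,0,-150,0,0.9],[120,0,-150,0,0.9],[120,0,-150,0,0.9],[120,0,-150,0,0.9],[120,0,-150,0,0.9],[120,0,-150,0,0.9],[120,0,-150,0,0.9]]}}

```text
t: 13.6
tool_pos: [464.1, 182.5, 335.8]
ee_rot: [-0.0, -0.132, 0.991, -0.0]
contact_force: [-0.0, 0.1, 0.4]
grip_width: 77.1
finger_force: 0.0
```

```bash
python3 ang.py
python3 - <<'E'
from m import *
p,X,d,c=shot("side")
b=sel(X,mask(p,"b"),90,320);b=b[(b[:,0]<720)&(b[:,1]<0)]
A=np.c_[b[:,:2]-b[:,:2].mean(0),np.ones(len(b))];print(np.linalg.lstsq(A,b[:,2],rcond=None)[0].round(3))
cv2.imwrite("pics/fin.png",p)
E
```

```text
13.6 77.06979679462744 [464.11033002 182.54187822 335.81077514] [-0.00300509  0.06230189  0.37093058] 0.0
side 710 [-0.929 -0.243  0.278] ang 1.8528698304356226
top 934 [-0.928 -0.245  0.281] ang 1.8557938568200325
[3.00000e-03 7.00000e-03 1.08906e+02]
```

View pics/fin.png

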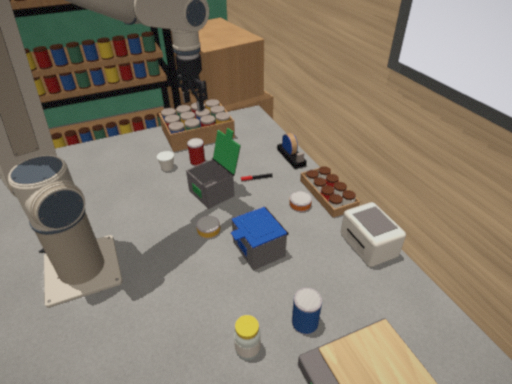

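The final picture shows the blue lid shut at (260,228) and the green lid leaning back at (227,152), measured at 1.853 rad. The loose things look unmoved and the arm is clear, so I hand in.

```bash
python3 -c "
from plant import *
print(job_done())"
```

```text
the job is handed in; nothing more can be done
None
```

I handed the job in with the blue lid measured shut, the green lid resting back on its stop at 1.85 rad, the loose things looking unmoved in the last picture and the arm clear; the hand-in returned no verdict.

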